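# Fit the mixer's speed knob and hold it pressed

## Robot

A 7-joint arm with a two-finger parallel gripper is mounted at the origin on the work surface. World frame = base frame: x ahead of the robot, y to its left, z up, the work surface at z = 0. Lengths are in m, angles in rad, forces in N, time in s.
With the tool pointing down it reaches from about 0.425 to 0.875 m from the base axis. Payload 8.4 kg.
Tool frame: the origin (TCP) lies on the centre line of the jaws, within the pads' length; the fingertips stand 19 mm ahead of it and the grasp point (between the pads) is the TCP; z points along the fingers, y is the direction in which the jaws open and shut (so a half turn about z gives the same grasp; the last joint's range is limited). The gripper opens to 87 mm and grips with 3 to 60 N. Pads are 19 mm wide; open, the fingers measure 117 mm over their backs; the gripper's body (75 mm by 190 mm) begins 51 mm behind the grasp point.
Start: joints at [-1.441, 0.333, 0.04, 1.465, -0.013, 1.343, -0.059], TCP at [0.147, 0.633, 0.205] pointing down, gripper open.
Joint ranges: [-2.58, 2.58], [-0.38, 2.09], [-1.3, 1.39], [0.25, 2.4], [-1.5, 4.64], [0.08, 2.09], [-2.65, 2.65]. Speed limits (rad/s): [2.22, 2.22, 2.79, 2.79, 3.14, 3.14, 3.14].

## Interface

Orientations are given as a unit quaternion [x, y, z, w].
In Python, from workcell import * gives the robot as it stands.
- The arm moves only by the tool carry_out, never from a script. Its argument "deltas" is a list of rows, each an object with "xyz": the shift along the tool's x, y, z in mm, a list of three; "rot": the turn, a rotation vector about the tool's x, y, z in degrees, a list of three; "hand": the closure, from 0 (fully open) to 1 (shut). A call has 1 to 12 rows; each row is the pose to reach, as a shift and turn from the pose commanded when the call began, along the tool's axes at that moment; what a row does not reach only later rows make up. A row lasts 1/12 s, in which the tool goes at most 41.7 mm and 7.16 degrees, less where a joint would pass 70% of its speed; a pose out of reach is approached as far as the arm can. A call with a gripper value outside its range is refused whole. The fingers move at their own pace and stop on an object; "force" is the grip in N (left out, the last holds). Time passes only in rows, so rows that repeat a pose let the fingers close. It gives the time, the measured TCP pose, the force and the opening at its end, in the units of the state.
- read_state(): the state, without advancing time (a new reading comes with each control period).
- grab_frame(name): name is "scene" or "top" or "wrist"; returns (picture, depth): 480x640x3 uint8, blue, green, red; 480x640 float32, m along the optical axis (not along the pixel's ray), 0 where there is no reading.
- camera_params(name): a dict with "intrinsics" (3x3 intrinsics, pixels), "extrinsics" (4x4, takes a point from world to camera coordinates). Camera axes: x right, y up, looking along -z (the intrinsics and any distortion apply to the point x, -y, -z); pixel columns grow to the right and rows downward; lengths in m; the calibration is good to about 2 mm. A picture is of the moment at which its call begins: read the wrist's pose just before it. camera_params takes no time and is no camera call; for the wrist camera it gives the pose at the moment of the call.
- close_job(): hands the job in, once; it reports no verdict.
Trained networks look in the newest picture that a camera, given by its name, has taken for a name from the list of things; names that differ only in an ending like _2 or _b are one class to them, and where a whole thing is asked for, a point or a joint stands for the part that bears it (a point fixed in the world has none). Each returns a list of dicts, best first, with "p" (0 to 1); they miss things now and then, are a little off and sometimes report something else, mostly with a low value. They report only what shows in the picture. A call takes as long as a camera call. They do not tell look-alikes from the thing itself.
- search_frame(query, camera): "location" ([column, row] in pixels, amid what is visible of it).
- mark_of(query, camera): "location" ([column, row] in pixels: a listed point, or the origin of a listed thing).
The state is a dict: "t": time; "joint_positions": joint angles; "dq": joint speeds; "tau": joint torques, N m; "tcp_pos": TCP position; "tool_rot": TCP orientation; "force": force on the tool from outside, world axes, zero at the start; "wrist_torque": the same for the moment, N m; "grip_width": finger opening in m.
Only numpy, scipy, OpenCV 4.12 (cv2) and the standard library are available. Lean on these libraries where they do the work, as an engineer would, in place of code of your own. Each camera call takes 0.05 s, during which the arm holds its last target.

## Task

The mixer's speed knob is missing and three loose spares stand on the counter. First put the broken knob (half its grip bar snapped off, rim chipped, no pointer) into the small loose steel bowl standing on the counter and let go of it; then take either whole knob, turn its pointer the way the lug on the mixer's bare steel D-shaft points, push it fully home on the shaft, and keep pressing so that the sprung shaft stays pushed down. Finish while still holding the knob pressed in; leave the other whole knob and everything else where it stands.

Things in the scene. Friction and masses are not known exactly. Their poses are not given: they have to be found in the camera images.
- knob_a: whole white plastic knob, 50 g, loose, standing on its skirt. Origin: centre of its underside, z up. Twelve-sided skirt 56 mm across, 21 mm high; on it a grip bar along x, 56 mm long, 14 mm wide, from 21 to 46 mm height, centred. A pointer nub (8 mm wide) sticks out of the skirt to 44 mm towards +x. Bore from below: 18 mm deep, D-shaped, its flat on the +x (pointer) side; see knob_b
- knob_b: second whole knob, the same as knob_a in every way. The D-bore of each: 15.6 mm diameter, flat 4.8 mm from the axis on the pointer side, blind, so it goes onto the shaft in one direction only
- knob_broken: the broken knob: skirt, bore, axes and origin as knob_a, but the rim is chipped off at 15 mm from the axis on the +x side, there is no pointer, and only the -x half of the grip bar is left (x = -28 to 0 mm, 14 mm wide, 21 to 46 mm height; grip it 14 mm to -x of the origin)
- scrap_bowl: small loose stainless bowl for the broken knob, 150 mm across the rim, 50 mm high, open upward, wall 3 mm, empty, on the counter. Origin: centre of its underside
- mixer: red tilt-head mixer, fixed; origin on the counter under the axis of the bare shaft. Around this axis a red control deck, 120 x 120 mm, top 60 mm above the counter; foot, mixing bowl and head (up to 375 mm high) lie to its +y side: foot 32 mm high, bowl from 130 mm, head from 170 mm off the shaft's axis
- spindle_tip (a point): centre of the top end of the upright steel D-shaft, 90 mm above the counter when not pressed; x towards its flat, z up. Shaft 14 mm diameter, flat 4 mm from the axis, 2 mm chamfer, 20 mm tall above a round collar whose lug (10 mm wide, to 36 mm from the axis) also points to +x. A knob is home with its underside 18 mm below this point. The shaft turns only stiffly (0.25 N m)
- plunger (a joint): how far the sprung shaft is pressed straight down into the deck, in m: 0 not pressed, 0.006 at its lower stop. It resists with 3 N at the start of its travel and 9 N at the end, and springs back when let go. It counts as pushed down beyond 0.004
- spatula: white hard spatula, 240 mm long, lying on the counter beyond the small bowl; bystander
- spoon: small steel spoon, 110 mm long, lying low among the knobs; bystander
- beater: flat aluminium beater, about 180 x 120 mm, lying flat, at most 18 mm high; bystander
- canister: glass canister with a clip lid, 100 mm diameter, 164 mm high; bystander
- ramekin: white ceramic ramekin, 80 mm across, 45 mm high; bystander
- timer: white conical kitchen timer, 64 mm across, 56 mm high; bystander
Mind the look-alikes: they are no part of the job. Leave any orange look-alike of the knob_b alone. What is shaped like the knob_broken but green is not meant.

How it is judged:
On the way, in this order (a step that is already met when the one before it is completed fails the run):
1. the broken knob lies in the steel bowl, let go (horizontal distance between knob_broken and scrap_bowl below 0.06 m and height (world z) of knob_broken below 0.05 m and contact force between knob_broken and the fingers below 0.1 N and linear speed of knob_broken below 0.05 m/s), for 0.2 s.
2. a whole knob is home on the shaft (((z of knob_a in the frame of spindle_tip below -0.015 m and horizontal distance between knob_a and spindle_tip below 0.003 m and angle between the x axis of knob_a and the x axis of spindle_tip, either way round below 0.25 rad and angle between knob_a's own z axis and vertical below 0.12 rad) or (z of knob_b in the frame of spindle_tip below -0.015 m and horizontal distance between knob_b and spindle_tip below 0.003 m and angle between the x axis of knob_b and the x axis of spindle_tip, either way round below 0.25 rad and angle between knob_b's own z axis and vertical below 0.12 rad))), for 0.1 s.
At the end, for the whole second after the job is handed in: Broken knob let go in the small bowl (within 60 mm of its centre); a whole knob home on the shaft (underside 15+ mm below the tip, within 3 mm and 0.25 rad), touched by the fingers with over 1 N, shaft pressed over 4 mm; other whole knob within 30 mm of its start (all of step 1 and value of joint plunger above 0.004 m and (((z of knob_a in the frame of spindle_tip below -0.015 m and horizontal distance between knob_a and spindle_tip below 0.003 m and angle between the x axis of knob_a and the x axis of spindle_tip, either way round below 0.25 rad and angle between knob_a's own z axis and vertical below 0.12 rad) and contact force between knob_a and the fingers above 1 N and distance of knob_b from where it was at the start of the episode below 0.03 m) or ((z of knob_b in the frame of spindle_tip below -0.015 m and horizontal distance between knob_b and spindle_tip below 0.003 m and angle between the x axis of knob_b and the x axis of spindle_tip, either way round below 0.25 rad and angle between knob_b's own z axis and vertical below 0.12 rad) and contact force between knob_b and the fingers above 1 N and distance of knob_a from where it was at the start of the episode below 0.03 m))); the arm keeps its last pose, push and grip.
It fails at once if a bystander is moved more than 30 mm (distance of any of spatula, spoon, beater, canister, ramekin, timer from where it was at the start of the episode above 0.03 m).
It fails at once if the steel bowl is pushed more than 50 mm (distance of scrap_bowl from where it was at the start of the episode above 0.05 m).
It also fails if it takes over 54 s, if anything falls off the work surface, if the arm or the gripper's body presses on something with over 40 N, if the wrist force passes 120 N, or if a joint passes its speed limit or range.

## Working session

There is one attempt and no reset: what is moved stays moved. The work goes in short steps, Python scripts to look and compute and a tool call to move; the robot and the scene stay as the last step left them, time stands still between calls to the robot, and variables do not carry over. Pictures are saved under pics/ and viewed, and the job is handed in when it is done.

Besides the shell and the picture viewer there is one more tool, called after "Request:" by a JSON object that holds its "method" and its "body". carry_out: Moves the arm, as the interface text tells. Its arguments: {"type":"object","properties":{"deltas":{"type":"array"},"force":{"type":"number"}},"required":["deltas"]}

```bash
ls; mkdir -p pics
cat > h.py <<'E'
from workcell import *
import numpy as np, cv2
def w2p(name,P,cp=None):
    c=cp or camera_params(name);K=np.array(c["intrinsics"]);E=np.array(c["extrinsics"])
    q=E[:3,:3]@np.array(P)+E[:3,3];q=np.array([q[0],-q[1],-q[2]]);u=K@q;return u[:2]/u[2]
def p2w(c,uv,d):
    K=np.array(c["intrinsics"]);E=np.array(c["extrinsics"])
    q=np.linalg.inv(K)@np.array([uv[0],uv[1],1.])*d
    q=np.array([q[0],-q[1],-q[2]]);return E[:3,:3].T@(q-E[:3,3])
def p2plane(c,uv,z):
    a=p2w(c,uv,.1);b=p2w(c,uv,1.);t=(z-a[2])/(b[2]-a[2]);return a+t*(b-a)
def cloud(c,d):
    K=np.array(c["intrinsics"]);E=np.array(c["extrinsics"]);v,u=np.mgrid[0:480,0:640]
    q=np.stack([(u-K[0,2])/K[0,0]*d,-(v-K[1,2])/K[1,1]*d,-d],-1)
    return (q-E[:3,3])@E[:3,:3]
E
python3 - <<'E'
from h import *
for n in ("top","scene"):
    im,d=grab_frame(n);cv2.imwrite(f"pics/{n}0.png",im);np.save(f"{n}0d.npy",d)
    c=camera_params(n);np.savez(f"{n}0.npz",im=im,d=d,K=c["intrinsics"],E=c["extrinsics"])
    for q in ("knob_a","knob_broken","scrap_bowl","spindle_tip","mixer"):
        try:
            for m in mark_of(q,n)[:5]: print(n,q,m)
        except Exception as e: print(q,e)
    print(c)
print(read_state())
E
```

```text
pics
top knob_a {'location': [324.9, 297.0], 'p': 0.93}
top knob_a {'location': [228.0, 259.5], 'p': 0.88}
top knob_broken {'location': [339.3, 212.0], 'p': 0.95}
top knob_broken {'location': [295.4, 228.7], 'p': 0.61}
top scrap_bowl {'location': [406.7, 259.1], 'p': 0.71}
top spindle_tip {'location': [153.5, 266.0], 'p': 0.51}
top spindle_tip {'location': [466.0, 260.4], 'p': 0.29}
top mixer {'location': [167.7, 271.1], 'p': 0.78}
{'intrinsics': array([[462.34737922,   0.        , 320.34717995],
       [  0.        , 462.34737922, 240.78336021],
       [  0.        ,   0.        ,   1.        ]]), 'extrinsics': array([[-0.02232597, -0.99968765,  0.01123159, -0.10978594],
       [ 0.98613808, -0.020173  ,  0.16469588, -0.57930768],
       [-0.16441786,  0.01475289,  0.98628045, -1.07361687],
       [ 0.        ,  0.        ,  0.        ,  1.        ]])}
scene knob_a {'location': [339.1, 230.8], 'p': 0.75}
scene knob_a {'location': [388.5, 319.4], 'p': 0.62}
scene knob_a {'location': [373.7, 273.3], 'p': 0.6}
scene knob_broken {'location': [263.8, 277.3], 'p': 0.93}
scene knob_broken 
[... 838 characters left out ...]
00e+00]])}
{'t': 0.6, 'joint_positions': array([-1.44120592,  0.33322317,  0.03991859,  1.46540022, -0.01339818,
        1.34329076, -0.05852903]), 'dq': array([-0.00168125, -0.00038271, -0.00036647,  0.00105168,  0.00178657,
        0.00085523, -0.00102921]), 'tau': array([-3.22503138e-04, -6.55783224e+01,  1.33254122e+00, -4.03909421e+01,
       -5.99897839e-02,  3.52155778e-02,  3.62778258e-05]), 'tcp_pos': array([0.14743781, 0.63303108, 0.20513105]), 'tool_rot': array([ 1.14184011e-01,  9.93459617e-01, -2.77437582e-05, -9.76382953e-07]), 'force': array([0.00420481, 0.68191744, 0.14462012]), 'wrist_torque': array([-0.0066395 ,  0.00769249,  0.00456538]), 'grip_width': 0.08709423537372879}
```

View pics/top0.png

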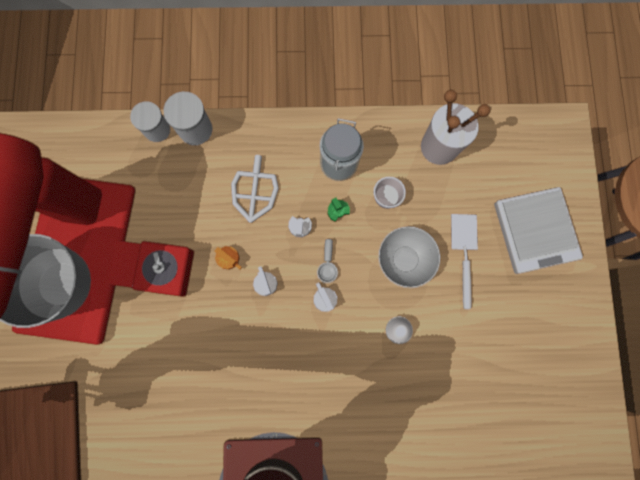

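View pics/scene0.png

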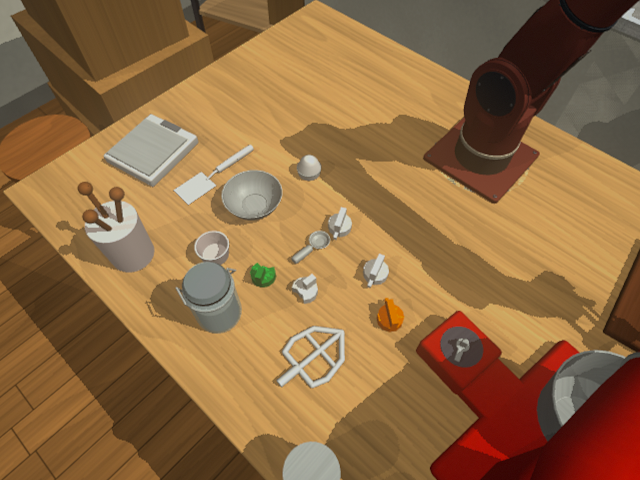

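Run:
```python
import cv2
a=cv2.imread("pics/top0.png")[180:340,120:360];cv2.imwrite("pics/top0c.png",cv2.resize(a,(780,520),interpolation=cv2.INTER_CUBIC))
a=cv2.imread("pics/scene0.png")[200:380,200:500];cv2.imwrite("pics/scene0c.png",cv2.resize(a,(800,480),interpolation=cv2.INTER_CUBIC))
```

```text
(no output)
```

View pics/top0c.png

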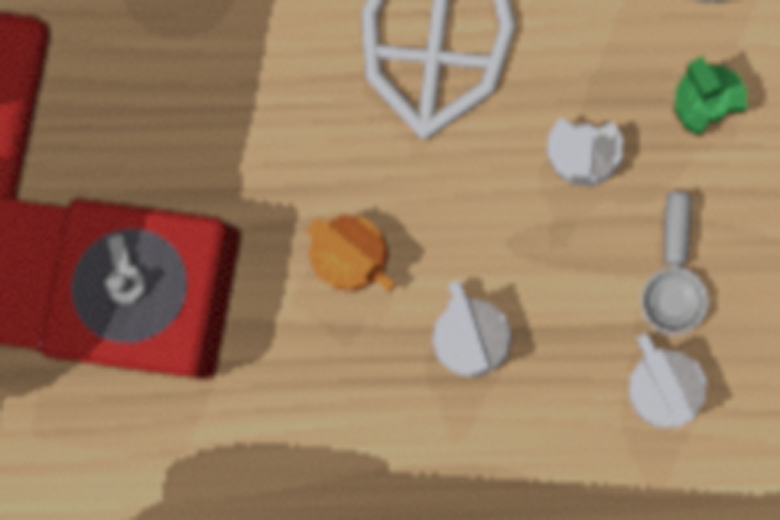

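View pics/scene0c.png

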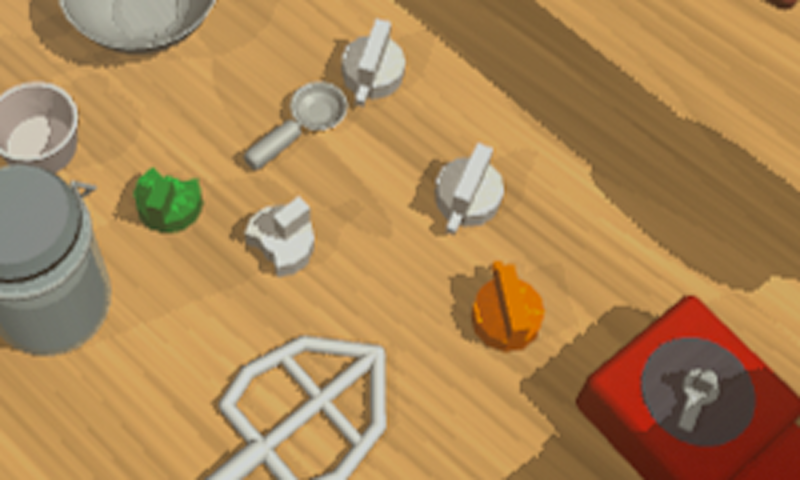

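White candidates in the top view:
- (300,227): half a bar and a chipped rim, so this is the broken knob.
- (264,282) and (325,299): full bars with pointers, so these are the whole knobs.
- Green (338,209) and orange (227,258): look-alikes, to be left alone.

Next I measure poses from depth.

Run:
```python
from h import *
for n in ("top","scene"):
    z=np.load(f"{n}0.npz");c=dict(intrinsics=z["K"],extrinsics=z["E"]);X=cloud(c,z["d"])
    guess={"near":(264,282),"far":(325,299),"brk":(300,227),"bowl":(409,258),"deck":(159,266)}
    zt=np.load("top0.npz");ct=dict(intrinsics=zt["K"],extrinsics=zt["E"])
    fl=X[(X[...,2]<.01)&(abs(X[...,0]-.45)<.1)&(abs(X[...,1]+.05)<.2)];print(n,"table z",np.median(fl[:,2]))
    for k,uv in guess.items():
        g=p2plane(ct,uv,.03 if k!="deck" else .075)
        r=.04 if k not in("bowl",) else .09
        m=(np.hypot(X[...,0]-g[0],X[...,1]-g[1])<r)
        P=X[m]
        if k=="bowl":
            t=P[P[:,2]>.042]; 
        elif k=="deck":
            t=P[P[:,2]>.08]
        else:
            t=P[P[:,2]>.038]
        s=P[P[:,2]>.012]
        print(n,k,g.round(3),"zmax",P[:,2].max().round(3),len(t))
        if len(t)>3:
            (cx,cy),wh,a=cv2.minAreaRect(t[:,:2].astype(np.float32)*1000)
            u,S,V=np.linalg.svd(t[:,:2]-t[:,:2].mean(0))
            print("   top mean",t.mean(0).round(4),"rect",round(cx,1),round(cy,1),np.round(wh,1),"pca ang",np.degrees(np.arctan2(V[0,1],V[0,0])).round(1))
        if k not in("bowl","deck"):
            sk=P[(P[:,2]>.017)&(P[:,2]<.026)]
            (cx,cy),rr=cv2.minEnclosingCircle(sk[:,:2].astype(np.float32)*1000);print("   skirt",cx,cy,rr,len(sk))
```

```text
top table z 0.00017545406579049652
top near [0.481 0.017 0.03 ] zmax 0.052 144
   top mean [0.4791 0.0155 0.0458] rect 479.4 15.7 [56.3 13.9] pca ang -162.0
   skirt 485.928955078125 17.8286190032959 34.721031188964844 276
top far [ 0.437 -0.13   0.03 ] zmax 0.053 137
   top mean [ 0.4378 -0.1307  0.0461] rect 437.9 -130.6 [55.1 13. ] pca ang -154.9
   skirt 443.3650207519531 -128.6107940673828 33.24834442138672 284
top brk [ 0.616 -0.073  0.03 ] zmax 0.052 69
   top mean [ 0.6102 -0.0703  0.0463] rect 610.6 -70.1 [14.1 28.3] pca ang 172.4
   skirt 624.6075439453125 -71.83180236816406 28.79922103881836 260
top bowl [ 0.533 -0.339  0.03 ] zmax 0.057 484
   top mean [ 0.5388 -0.3432  0.0477] rect 534.6 -335.3 [147.7 147.3] pca ang -117.5
top deck [0.52  0.257 0.075] zmax 0.096 32
   top mean [0.5178 0.2589 0.0876] rect 517.8 260.2 [11.4 13. ] pca ang 92.5
scene table z -0.0008473059890700531
scene near [0.481 0.017 0.03 ] zmax 0.048 151
   top mean [0.4817 0.0173 0.0447] rect 480.1 16.5 [59.5 14.1] pca ang 17.7
   skirt 486.4737243652344 17.339643478393555 34.69736099243164 302
scene far [ 0.437 -0.13   0.03 ] zmax 0.049 132
   top mean [ 0.4401 -0.129   0.0445] rect 438.8 -130.1 [58.7 14.3] pca ang 24.7
   skirt 442.77838134765625 -128.2047882080078 32.552730560302734 242
scene brk [ 0.616 -0.073  0.03 ] zmax 0.048 96
   top mean [ 0.6123 -0.0683  0.0444] rect 611.3 -69.4 [15.9 28.7] pca ang -5.4
   skirt 624.534423828125 -70.48281860351562 29.465896606445312 299
scene bowl [ 0.533 -0.339  0.03 ] zmax 0.053 410
   top mean [ 0.527  -0.3493  0.0471] rect 535.7 -334.5 [147.8 148.2] pca ang 76.2
scene deck [0.52  0.257 0.075] zmax 0.092 41
   top mean [0.5206 0.2607 0.0873] rect 519.3 260.1 [10.7 12.8] pca ang 94.1
```

```bash
cat >> h.py <<'E'
from scipy.spatial.transform import Rotation as R
def delta(target,yaw=None,st=None):
    "target xyz world m; yaw deg = world direction of tool y (mod 180). prints tool-frame mm and rotvec deg"
    st=st or read_state();r=R.from_quat(st["tool_rot"]).as_matrix()
    d=r.T@(np.array(target)-st["tcp_pos"])*1000
    rv=np.zeros(3)
    if yaw is not None:
        cur=np.degrees(np.arctan2(r[1,1],r[0,1]));e=(yaw-cur+90)%180-90
        a=np.radians(cur+e);y=np.array([np.cos(a),np.sin(a),0]);z=np.array([0,0,-1.]);T=np.stack([np.cross(y,z),y,z],1)
        rv=np.degrees(R.from_matrix(r.T@T).as_rotvec())
    print("xyz",d.round(1),"rot",rv.round(2));return d,rv
E
python3 - <<'E'
from h import *
z=np.load("top0.npz");c=dict(intrinsics=z["K"],extrinsics=z["E"]);X=cloud(c,z["d"])
hi=X[(X[...,2]>.03)&(X[...,1]>.2)]
for y in np.arange(.2,.75,.05):
    s=hi[(abs(hi[:,1]-y)<.025)];print(round(y,2),s[:,0].min().round(3),s[:,0].max().round(3),s[:,2].max().round(3))
delta([.27,.36,.25]);delta([.45,.02,.25]);delta([.60,-.07,.25],84)
# lug
m=(np.hypot(X[...,0]-.5185,X[...,1]-.26)<.045)&(X[...,2]>.064)
for p in X[m][::3]: print((p*1000).round(0),end=" ")
E
```

```text
0.2 0.453 0.936 0.12
0.25 0.453 0.927 0.12
0.3 0.461 0.927 0.093
0.35 0.472 0.913 0.091
0.4 0.346 0.743 0.352
0.45 0.351 0.749 0.368
0.5 0.356 0.645 0.244
0.55 0.364 0.661 0.169
0.6 0.372 0.628 0.11Traceback (most recent call last):
  File "<stdin>", line 5, in <module>
    return umr_minimum(a, axis, None, out, keepdims, initial, where)
ValueError: zero-size array to reduction operation minimum which has no identity
```

Run:
```python
from h import *
z=np.load("top0.npz");c=dict(intrinsics=z["K"],extrinsics=z["E"]);X=cloud(c,z["d"])
delta([.23,.40,.25]);delta([.45,.06,.25]);delta([.60,-.07,.25],84)
m=(np.hypot(X[...,0]-.5185,X[...,1]-.26)<.045)&(X[...,2]>.064)
for p in X[m][::3]: print((p*1000).round(0),end=" ")
```

```text
xyz [-133.3 -208.2  -44.9] rot [0. 0. 0.]
xyz [-424.7 -489.4  -44.8] rot [0. 0. 0.]
xyz [-600.3 -582.   -44.8] rot [-0.    0.   -7.11]
[562. 266.  65.] [555. 267.  68.] [552. 273.  73.] [552. 267.  70.] [552. 252.  65.] [550. 269.  69.] [550. 259.  65.] [547. 268.  72.] [547. 262.  70.] [545. 266.  70.] [545. 256.  65.] [545. 242.  65.] [543. 270.  68.] [542. 262.  70.] [543. 252.  64.] [541. 268.  66.] [541. 256.  64.] [540. 235.  64.] [538. 269.  68.] [537. 261.  73.] [535. 267.  73.] [535. 261.  70.] [534. 270.  64.] [533. 263.  66.] [532. 296.  65.] [531. 264.  68.] [530. 257.  70.] [529. 282.  64.] [528. 263.  72.] [528. 257.  69.] [528. 242.  65.] [526. 268.  70.] [523. 254.  91.] [526. 254.  70.] [526. 241.  65.] [521. 266.  89.] [521. 259.  90.] [522. 254.  83.] [523. 251.  73.] [522. 300.  65.] [519. 267.  87.] [519. 258.  91.] [519. 254.  84.] [520. 250.  74.] [521. 237.  65.] [520. 282.  64.] [517. 262.  87.] [517. 256.  86.] [518. 253.  72.] [519. 248.  65.] [517. 273.  68.] [514. 258.  91.] [515. 255.  81.] [516. 251.  71.] [514. 271.  67.] [513. 259.  81.] [514. 256.  70.] [513. 247.  75.] [514. 227.  65.] [513. 283.  66.] [512. 267.  66.] [511. 258.  71.] [511. 252.  69.] [511. 217.  66.] [509. 265.  70.] [509. 257.  73.] [509. 246.  65.] [508. 295.  64.] [507. 271.  66.] [507. 259.  68.] [505. 243.  65.] [503. 290.  64.] [500. 262.  64.] [499. 297.  65.] [498. 283.  65.] [497. 231.  66.] [495. 231.  65.] [493. 269.  65.] [491. 291.  67.] [489. 291.  67.] [487. 278.  64.] [484. 249.  65.] [481. 242.  66.]
```

Request:
{"method": "carry_out", "body": {"deltas": [{"xyz": [-22,-35,-20],"rot": [0,0,0],"hand": 0},{"xyz": [-44,-70,-45],"rot": [0,0,0],"hand": 0},{"xyz": [-67,-104,-45],"rot": [0,0,0],"hand": 0},{"xyz": [-89,-139,-45],"rot": [0,0,0],"hand": 0},{"xyz": [-111,-174,-45],"rot": [0,0,0],"hand": 0},{"xyz": [-133,-208,-45],"rot": [0,0,0],"hand": 0},{"xyz": [-162,-236,-45],"rot": [0,0,0],"hand": 0},{"xyz": [-191,-264,-45],"rot": [0,0,0],"hand": 0},{"xyz": [-220,-292,-45],"rot": [0,0,0],"hand": 0},{"xyz": [-250,-320,-45],"rot": [0,0,0],"hand": 0},{"xyz": [-279,-348,-45],"rot": [0,0,0],"hand": 0},{"xyz": [-308,-376,-45],"rot": [0,0,0],"hand": 0}], "force": 20}}

```text
t: 1.6
tcp_pos: [0.3628, 0.195, 0.2505]
tool_rot: [0.114, 0.993, 0.001, 0.0]
force: [0.3, 0.6, 0.6]
grip_width: 0.087
```

Run:
```python
from h import *
print(read_state()["tcp_pos"]);delta([.45,.06,.25]);delta([.60,-.07,.20],84)
```

```text
[0.36284412 0.19498247 0.25046706]
xyz [-115.5 -111.7    0.3] rot [0. 0. 0.]
xyz [-291.1 -204.3   50.3] rot [ 0.07  0.01 -7.11]
```

Request:
{"method": "carry_out", "body": {"deltas": [{"xyz": [-29,-28,0],"rot": [0,0,0],"hand": 0},{"xyz": [-58,-56,0],"rot": [0,0,0],"hand": 0},{"xyz": [-87,-84,0],"rot": [0,0,0],"hand": 0},{"xyz": [-115,-112,0],"rot": [0,0,0],"hand": 0},{"xyz": [-150,-130,10],"rot": [0,0,-2],"hand": 0},{"xyz": [-185,-149,20],"rot": [0,0,-4],"hand": 0},{"xyz": [-220,-168,30],"rot": [0,0,-6],"hand": 0},{"xyz": [-255,-186,40],"rot": [0,0,-7],"hand": 0},{"xyz": [-291,-204,50],"rot": [0,0,-7],"hand": 0},{"xyz": [-291,-204,50],"rot": [0,0,-7],"hand": 0},{"xyz": [-291,-204,50],"rot": [0,0,-7],"hand": 0}]}}

```text
t: 2.52
tcp_pos: [0.5992, -0.0704, 0.1978]
tool_rot: [0.055, 0.998, -0.002, -0.002]
force: [0.6, 0.4, -0.3]
grip_width: 0.0869
```

Run:
```python
from h import *
s=read_state();c=camera_params("wrist");im,d=grab_frame("wrist");print(s["tcp_pos"])
cv2.imwrite("pics/w1.png",im);np.savez("w1.npz",d=d,K=c["intrinsics"],E=c["extrinsics"])
for m in mark_of("knob_broken","wrist"): print(m,p2plane(c,m["location"],0))
X=cloud(c,d);m=np.isfinite(X).all(-1)&(d>0)&(np.hypot(X[...,0]-.615,X[...,1]+.07)<.045);P=X[m]
print(np.median(P[P[:,2]<.008][:,2]))
t=P[(P[:,2]>.038)&(P[:,2]<.06)];print(t.mean(0),cv2.minAreaRect(t[:,:2].astype(np.float32)*1000))
```

```text
[ 0.59919077 -0.07044348  0.19781733]
{'location': [319.0, 231.2], 'p': 0.79} [ 0.6281801  -0.07386209  0.        ]
{'location': [228.8, 268.0], 'p': 0.65} [ 0.65760043 -0.17143366  0.        ]
-0.0013809877892620012
[ 0.60930857 -0.07143457  0.04438254] ((610.0828857421875, -71.4774169921875), (13.440913200378418, 27.989770889282227), 83.61622619628906)
```

View pics/w1.png

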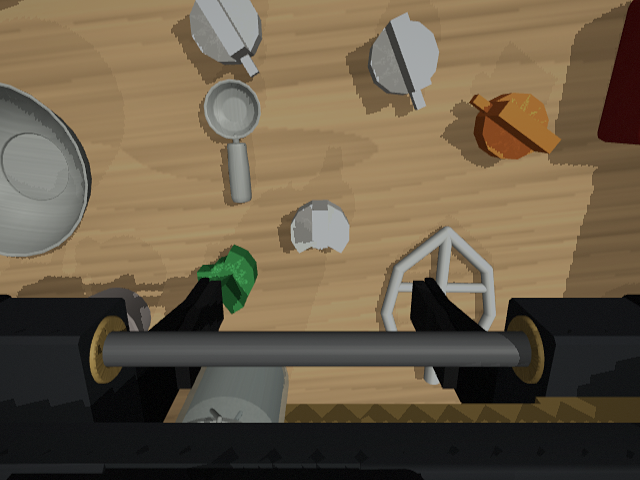

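Run:
```python
from h import *
z=np.load("w1.npz");c=dict(intrinsics=z["K"],extrinsics=z["E"]);X=cloud(c,z["d"])
for n,uv in dict(green=(232,275),spoonend=(240,195),beater=(447,235),greenTip=(215,270)).items(): print(n,X[uv[1],uv[0]].round(3))
delta([.610,-.0713,.044],83.6)
```

```text
green [ 0.659 -0.164  0.018]
spoonend [ 0.58  -0.143  0.019]
beater [0.643 0.051 0.01 ]
greenTip [ 0.651 -0.179  0.02 ]
xyz [-11.4  -2.5 156.2] rot [-0.   -0.02  0.27]
```

Request:
{"method": "carry_out", "body": {"deltas": [{"xyz": [-8,-2,30],"rot": [0,0,0],"hand": 0.35},{"xyz": [-11,-2,65],"rot": [0,0,0],"hand": 0.35},{"xyz": [-11,-2,100],"rot": [0,0,0],"hand": 0.35},{"xyz": [-11,-2,130],"rot": [0,0,0],"hand": 0.35},{"xyz": [-11,-2,148],"rot": [0,0,0],"hand": 0.35},{"xyz": [-11,-2,156],"rot": [0,0,0],"hand": 0.35},{"xyz": [-11,-2,156],"rot": [0,0,0],"hand": 0.35},{"xyz": [-11,-2,156],"rot": [0,0,0],"hand": 0.35}]}}

```text
t: 3.28
tcp_pos: [0.6107, -0.0698, 0.0461]
tool_rot: [0.053, 0.999, 0.001, 0.001]
force: [-0.8, -0.3, -0.1]
grip_width: 0.0571
```

Run:
```python
from h import *
print(read_state()["grip_width"])
delta([.610,-.0713,.044],83.6)
```

```text
0.05712764253852716
xyz [ 0.5 -1.6  2. ] rot [0.08 0.12 0.36]
```

Request:
{"method": "carry_out", "body": {"deltas": [{"xyz": [0,-1,1],"rot": [0,0,0],"hand": 0.7},{"xyz": [0,-1,1],"rot": [0,0,0],"hand": 1},{"xyz": [0,-1,1],"rot": [0,0,0],"hand": 1},{"xyz": [0,-1,1],"rot": [0,0,0],"hand": 1},{"xyz": [0,-1,1],"rot": [0,0,0],"hand": 1},{"xyz": [0,-1,1],"rot": [0,0,0],"hand": 1}], "force": 20}}

```text
t: 3.78
tcp_pos: [0.61, -0.0719, 0.0433]
tool_rot: [0.053, 0.999, -0.0, 0.0]
force: [0.1, 0.7, 1.0]
grip_width: 0.0244
```

Run:
```python
from h import *
print(read_state()["grip_width"])
delta([.61,-.0713,.15],83.6)
delta([.535-.013,-.335,.15],83.6)
```

```text
0.024382026936141284
xyz [   0.     0.6 -106.7] rot [-0.    0.01  0.29]
xyz [  59.4 -271.  -106.7] rot [-0.    0.01  0.29]
```

Request:
{"method": "carry_out", "body": {"deltas": [{"xyz": [0,0,0],"rot": [0,0,0],"hand": 1},{"xyz": [0,0,0],"rot": [0,0,0],"hand": 1},{"xyz": [0,0,0],"rot": [0,0,0],"hand": 1},{"xyz": [0,0,0],"rot": [0,0,0],"hand": 1},{"xyz": [0,0,-15],"rot": [0,0,0],"hand": 1},{"xyz": [0,0,-50],"rot": [0,0,0],"hand": 1},{"xyz": [0,0,-85],"rot": [0,0,0],"hand": 1},{"xyz": [0,0,-107],"rot": [0,0,0],"hand": 1}]}}

```text
t: 4.45
tcp_pos: [0.6107, -0.0725, 0.1533]
tool_rot: [0.054, 0.999, -0.0, 0.001]
force: [0.2, -0.4, 0.3]
grip_width: 0.0007
```

Run:
```python
from h import *
print(read_state()["grip_width"],read_state()["force"])
im,d=grab_frame("wrist");cv2.imwrite("pics/w2.png",im)
delta([.535-.013,-.335,.15],83.6)
```

```text
0.0007284816577127279 [ 0.2134808  -0.3519059   0.30941633]
xyz [  61.9 -270.3    6.2] rot [0.05 0.4  0.25]
```

View pics/w2.png

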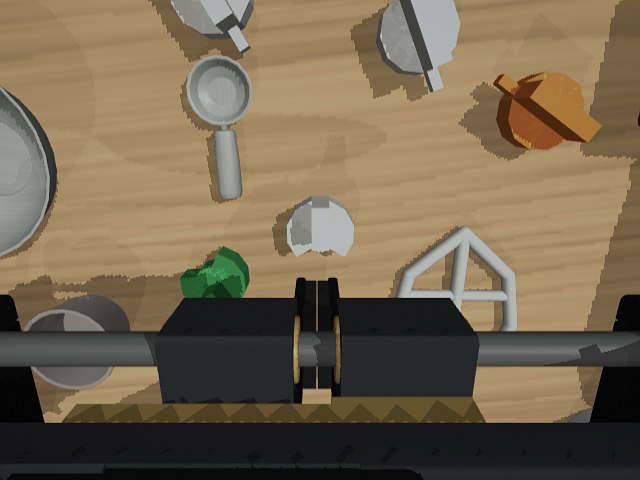

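Run:
```python
from h import *
c=camera_params("wrist");im,d=grab_frame("wrist");np.savez("w3.npz",d=d,K=c["intrinsics"],E=c["extrinsics"])
X=cloud(c,d);a=im[170:280,250:390]
cv2.imwrite("pics/w3.png",cv2.resize(a,(763,600),interpolation=cv2.INTER_CUBIC))
Z=(X[...,2]*1000).round().astype(int)
for v in range(192,262,4): print(v,Z[v,280:364:4])
P=X[(np.hypot(X[...,0]-.615,X[...,1]+.07)<.045)&(d>0)]
t=P[(P[:,2]>.038)&(P[:,2]<.06)];print(t.mean(0),cv2.minAreaRect(t[:,:2].astype(np.float32)*1000))
```

```text
192 [-1 -2  0 -2 -1 -2 -1 -2 -2 -2 -1  0 -2 -3 -3 -1 -1 -2 -1 -2 -2]
196 [ 0 -2 -2 -2 -1 -2 -1  7 14 14 14 15 14  7 -2 -2 -1 -2 -1 -2 -2]
200 [ 0 -2 -1 -1 -2  4 15 19 31 31 31 32 31 20 14  5 -2 -1 -2 -3 -1]
204 [ 0  0 -1 -2 12 21 19 20 45 45 44 45 45 19 20 19 12 -2 -1  0 -1]
208 [-2 -1 -1 -2 20 21 19 20 44 45 44 44 44 19 20 19 20 -1 -1 -2  0]
212 [-2 -1 -1 19 20 20 19 19 44 44 43 45 45 21 20 19 20 19 -1 -1 -1]
216 [-1  0 -1 21 21 20 19 20 46 44 44 44 45 20 20 19 19 20 -2 -2 -1]
220 [ 0 -1 20 20 18 20 19 20 44 44 46 45 46 20 21 19 20 19 19 -1 -1]
224 [-1 -2 19 19 19 20 20 19 45 45 45 45 45 20 19 20 19 19 20 -2 -1]
228 [-2 -1 19 20 21 17 19 21 45 46 43 46 44 21 20 20 20 20 20 -1 -2]
232 [-3 -2 20 21 20 20 18 20 44 44 46 44 44 19 20 19 19 19 19 -1 -1]
236 [-2 -2 20 20 20 20 19 20 44 45 44 44 45 20 20 19 20 20 20 -2 -1]
240 [-1 -3 -1 19 19 19 19 19 19 20 20 19 20 19 20 20 19 20 -2 -1 -2]
244 [-1 -2 -1 20 20 20 20 19 20 19 20 20 20 20 18 20 19 19 -1  0 -2]
248 [ 0 -1 -2 -2 20 20 20 -1 -2 -2 -2  0 -1  0 20 20 19 -1 -1 -1 -1]
252 [-1 -1 -2 -1 19 -2 -1 -1 -1 -2 -2 -2 -2 -1 -2 -2 20 -2 -1  0 -1]
256 [ -1  -1  -1  -1  -2  -2  -1  -1   0   0 334  -2  -2  -3  -2  -1   0  -1
   0  -1  -2]
260 [-2 -2 -2 -2 -2 -2 -3 -2 -1 -2 -2 -1 -2 -2 -1 -2 -1 -1 -2 -1 -2]
[ 0.60939581 -0.07120914  0.04430149] ((610.0958251953125, -71.21061706542969), (13.335521697998047, 28.025789260864258), 83.8216552734375)
```

View pics/w3.png

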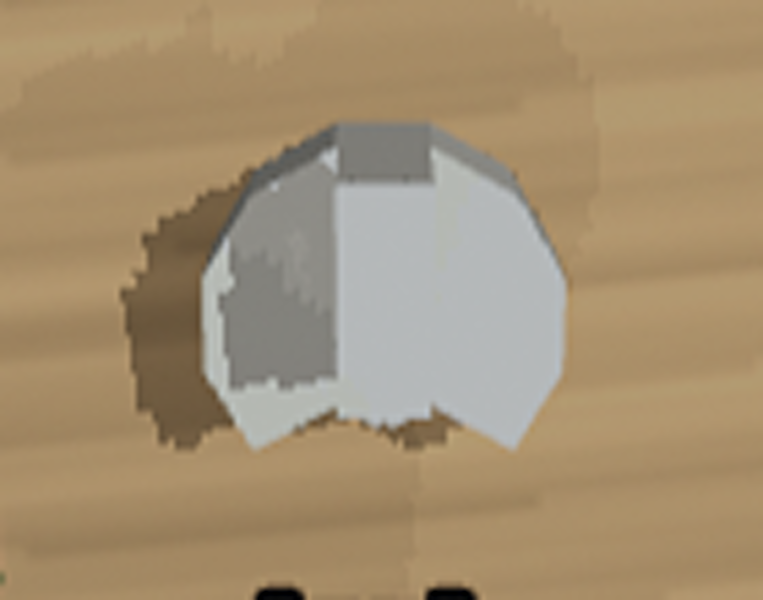

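Run:
```python
from h import *
delta([.610,-.0713,.044],83.7)
```

```text
xyz [  3.    1.  110.3] rot [0.05 0.36 0.17]
```

Request:
{"method": "carry_out", "body": {"deltas": [{"xyz": [3,1,10],"rot": [0,0,0],"hand": 0.45},{"xyz": [3,1,20],"rot": [0,0,0],"hand": 0.45},{"xyz": [3,1,30],"rot": [0,0,0],"hand": 0.45},{"xyz": [3,1,40],"rot": [0,0,0],"hand": 0.45},{"xyz": [3,1,50],"rot": [0,0,0],"hand": 0.45},{"xyz": [3,1,60],"rot": [0,0,0],"hand": 0.45},{"xyz": [3,1,70],"rot": [0,0,0],"hand": 0.45},{"xyz": [3,1,80],"rot": [0,0,0],"hand": 0.45}], "force": 40}}

```text
t: 5.22
tcp_pos: [0.6068, -0.0707, 0.0688]
tool_rot: [0.053, 0.999, -0.0, -0.0]
force: [1.0, -0.1, 0.4]
grip_width: 0.0442
```

Run:
```python
from h import *
print(read_state()["grip_width"])
delta([.610,-.0713,.0435],83.7)
```

```text
0.0441540120782026
xyz [-3.2 -0.3 25.3] rot [-0.02 -0.03  0.18]
```

Request:
{"method": "carry_out", "body": {"deltas": [{"xyz": [-3,0,12],"rot": [0,0,0],"hand": 0.45},{"xyz": [-3,0,22],"rot": [0,0,0],"hand": 0.6},{"xyz": [-3,0,25],"rot": [0,0,0],"hand": 0.8},{"xyz": [-3,0,25],"rot": [0,0,0],"hand": 1},{"xyz": [-3,0,25],"rot": [0,0,0],"hand": 1},{"xyz": [-3,0,25],"rot": [0,0,0],"hand": 1},{"xyz": [-3,0,25],"rot": [0,0,0],"hand": 1},{"xyz": [-3,0,25],"rot": [0,0,0],"hand": 1},{"xyz": [-3,0,25],"rot": [0,0,0],"hand": 1},{"xyz": [-3,0,25],"rot": [0,0,0],"hand": 1}]}}

```text
t: 6.05
tcp_pos: [0.6101, -0.0708, 0.0454]
tool_rot: [0.053, 0.999, 0.0, 0.0]
force: [0.0, 0.2, 0.3]
grip_width: 0.0019
```

Run:
```python
from h import *
c=camera_params("wrist");im,d=grab_frame("wrist");np.savez("w4.npz",d=d,K=c["intrinsics"],E=c["extrinsics"])
cv2.imwrite("pics/w4.png",im)
im,d=grab_frame("scene");c=camera_params("scene");u=w2p("scene",[.61,-.07,.04]).astype(int);print(u)
a=im[u[1]-70:u[1]+50,u[0]-80:u[0]+80];cv2.imwrite("pics/s4.png",cv2.resize(a,(800,600),interpolation=cv2.INTER_CUBIC))
```

```text
[309 279]
```

View pics/w4.png

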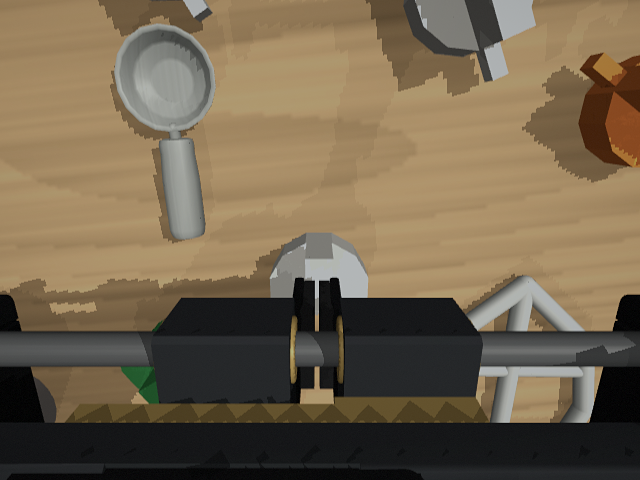

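View pics/s4.png

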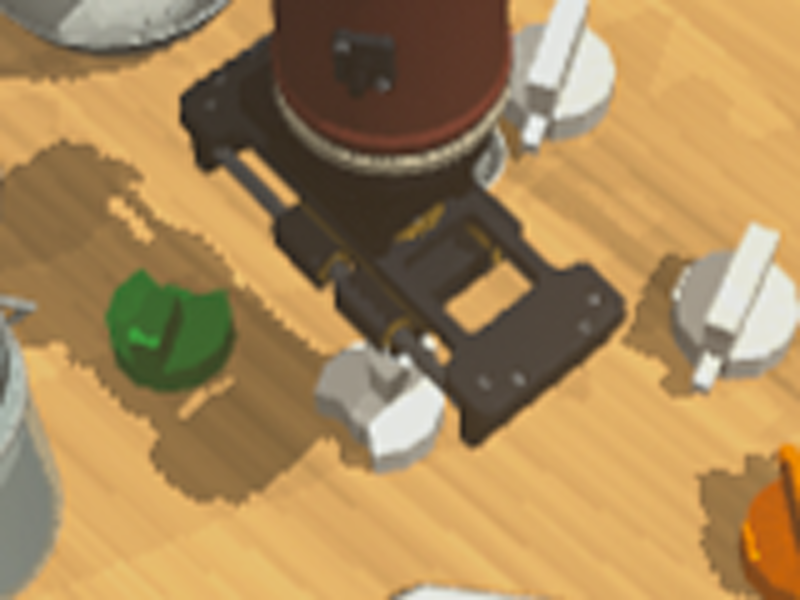

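```bash
python3 - <<'E'
from h import *
z=np.load("w4.npz");d=z["d"];c=dict(intrinsics=z["K"],extrinsics=z["E"]);X=cloud(c,d)
for p in ([.61,-.0713,.0435],[.61,-.0713,.025]): print(w2p("wrist",p,c))
for v in range(236,300,4):
    print(v,[(X[v,u]*1000).round().astype(int).tolist() for u in (290,300,308,318,326,334,345)])
E
python3 - <<'E'
import cv2
a=cv2.imread("pics/w4.png")[220:320,250:390];cv2.imwrite("pics/w4c.png",cv2.resize(a,(784,560),interpolation=cv2.INTER_CUBIC))
E
```

```text
[319.16771164 284.08212715]
[318.93223564 270.15894326]
236 [[597, -87, -2], [597, -81, 0], [596, -76, 6], [596, -70, 6], [597, -66, 6], [598, -61, 3], [600, -54, 0]]
240 [[599, -88, -1], [597, -81, 8], [596, -76, 13], [596, -70, 14], [597, -66, 14], [598, -61, 11], [603, -54, -2]]
244 [[600, -87, 4], [597, -81, 16], [596, -76, 21], [596, -70, 21], [597, -66, 20], [598, -62, 18], [603, -55, 7]]
248 [[599, -87, 13], [598, -81, 19], [596, -76, 28], [596, -70, 27], [596, -66, 28], [600, -62, 19], [602, -56, 15]]
252 [[600, -86, 19], [600, -81, 21], [596, -76, 34], [596, -70, 34], [597, -66, 34], [603, -62, 19], [603, -56, 20]]
256 [[602, -87, 19], [603, -81, 20], [596, -75, 40], [597, -70, 39], [597, -66, 40], [605, -62, 18], [605, -56, 19]]
260 [[604, -87, 20], [605, -81, 20], [596, -75, 44], [596, -70, 45], [597, -67, 45], [607, -62, 19], [608, -56, 20]]
264 [[606, -87, 20], [608, -82, 18], [598, -76, 45], [599, -71, 45], [599, -67, 45], [609, -63, 20], [610, -57, 19]]
268 [[609, -87, 21], [610, -82, 19], [600, -76, 45], [601, -71, 44], [601, -67, 45], [612, -63, 20], [613, -57, 19]]
272 [[611, -88, 20], [612, -82, 20], [602, -76, 45], [603, -71, 45], [604, -67, 44], [614, -63, 19], [615, -57, 20]]
276 [[614, -88, 20], [615, -83, 20], [605, -76, 44], [605, -71, 44], [606, -67, 44], [617, -63, 18], [617, -57, 20]]
280 [[617, -89, 19], [598, -79, 64], [607, -77, 45], [608, -72, 43], [608, -68, 44], [599, -64, 65], [620, -57, 19]]
284 [[619, -89, 19], [598, -79, 68], [600, -75, 65], [609, -72, 45], [601, -67, 65], [599, -64, 69], [623, -58, 19]]
288 [[621, -89, 20], [598, -78, 73], [600, -75, 69], [611, -72, 45], [601, -68, 69], [600, -64, 72], [625, -58, 19]]
292 [[624, -89, 20], [598, -78, 76], [600, -75, 73], [614, -72, 45], [601, -68, 73], [599, -64, 77], [627, -58, 20]]
296 [[626, -90, 20], [598, -78, 80], [600, -75, 77], [616, -73, 45], [601, -68, 77], [599, -64, 81], [630, -58, 19]]
```

View pics/w4c.png

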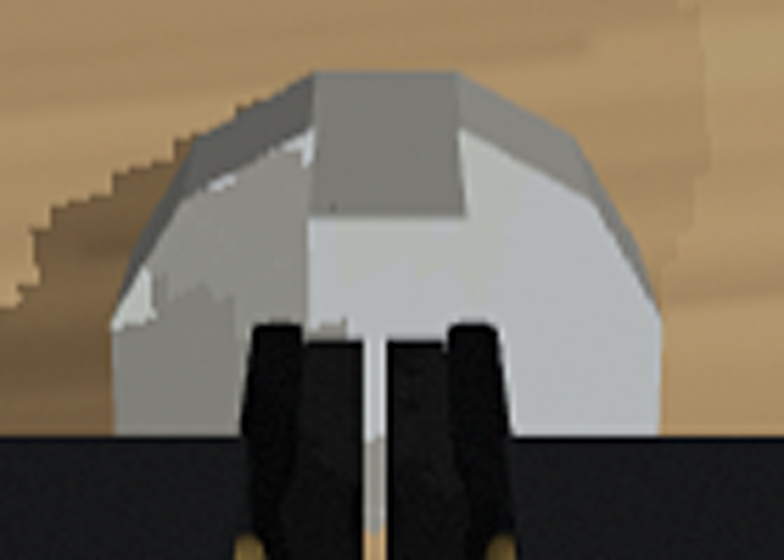

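Run:
```python
from h import *
z=np.load("w4.npz");d=z["d"];c=dict(intrinsics=z["K"],extrinsics=z["E"]);X=cloud(c,d)
for u,v in ((230,305),(230,330),(230,380),(400,305),(50,320),(10,350),(320,415),(320,440),(560,350)): print(u,v,(X[v,u]*1000).round())
s=read_state();print(s["tcp_pos"],s["tool_rot"],s["joint_positions"],s["grip_width"])
print(delta([.61,-.0713,.05]))
```

```text
230 305 [570. -89. 139.]
230 330 [570. -87. 151.]
230 380 [580. -88. 155.]
400 305 [575. -49. 139.]
50 320 [ 637. -250.   -2.]
10 350 [ 571. -136.  149.]
320 415 [586. -69. 160.]
320 440 [583. -69. 169.]
560 350 [584. -16. 150.]
[ 0.61002314 -0.0708533   0.04528912] [5.32871780e-02 9.98579225e-01 2.55767484e-05 8.95617032e-05] [-0.59357954  0.50663328  0.8251585   1.76359919 -0.42159961  1.05781322
  1.84527761] 0.00092751034407616
xyz [-0.  -0.4 -4.7] rot [0. 0. 0.]
(array([-0.02535788, -0.44634334, -4.71090178]), array([0., 0., 0.]))
```

Depth shows the fingertips really end at z≈65 mm while the reported TCP is 45 mm. The reported height is therefore about 39 mm too low: jaw-to-body spacing matches the description, and the jaws closed above the 46 mm bar. I reopen, descend by the measured amount and check on the way.

Request:
{"method": "carry_out", "body": {"deltas": [{"xyz": [0,0,0],"rot": [0,0,0],"hand": 0.4},{"xyz": [0,0,0],"rot": [0,0,0],"hand": 0.4},{"xyz": [0,0,0],"rot": [0,0,0],"hand": 0.4},{"xyz": [0,0,0],"rot": [0,0,0],"hand": 0.4},{"xyz": [0,0,0],"rot": [0,0,0],"hand": 0.4},{"xyz": [0,0,0],"rot": [0,0,0],"hand": 0.4},{"xyz": [0,0,5],"rot": [0,0,0],"hand": 0.4},{"xyz": [0,0,10],"rot": [0,0,0],"hand": 0.4},{"xyz": [0,0,15],"rot": [0,0,0],"hand": 0.4},{"xyz": [0,0,20],"rot": [0,0,0],"hand": 0.4},{"xyz": [0,0,25],"rot": [0,0,0],"hand": 0.4},{"xyz": [0,0,25],"rot": [0,0,0],"hand": 0.4}]}}

```text
t: 7.15
tcp_pos: [0.6092, -0.0708, 0.0188]
tool_rot: [0.053, 0.999, -0.0, -0.001]
force: [-0.7, 0.1, -0.1]
grip_width: 0.0522
```

Run:
```python
from h import *
s=read_state();print(s["tcp_pos"],s["force"],s["grip_width"])
c=camera_params("wrist");im,d=grab_frame("wrist");X=cloud(c,d)
cv2.imwrite("pics/w5.png",im)
B=(d>0)&(np.hypot(X[...,0]-.605,X[...,1]+.07)<.045)&(im.max(-1)<60)
v,u=np.where(B);P=X[B];o=np.argsort(P[:,2])[:12];print((P[o]*1000).round())
```

```text
[ 0.60917421 -0.07077923  0.01879089] [-0.69954428  0.09596884 -0.1142103 ] 0.05215860088642286
[[607. -99.  33.]
 [613. -47.  34.]
 [597. -99.  34.]
 [602. -46.  34.]
 [602. -39.  35.]
 [603. -42.  35.]
 [599. -98.  35.]
 [602. -44.  35.]
 [601. -40.  35.]
 [597. -98.  35.]
 [602. -37.  35.]
 [602. -38.  35.]]
```

View pics/w5.png

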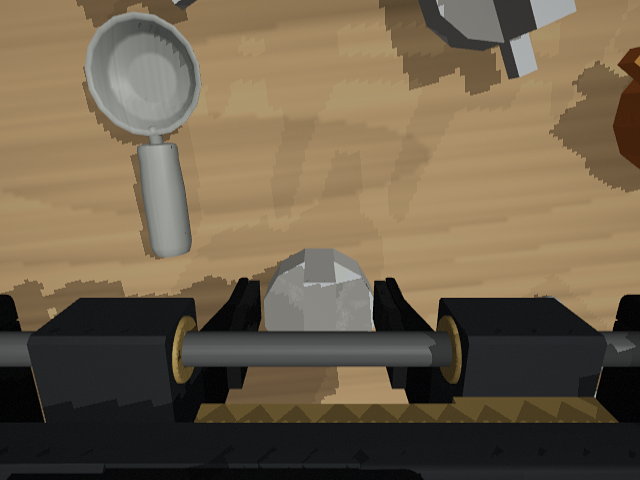

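The fingers now straddle the half bar at (320,265). Tips are at about 35 mm, so I go 10 mm lower and close.

Request:
{"method": "carry_out", "body": {"deltas": [{"xyz": [-1,-1,5],"rot": [0,0,0],"hand": 0.6},{"xyz": [-1,-1,10],"rot": [0,0,0],"hand": 0.8},{"xyz": [-1,-1,10],"rot": [0,0,0],"hand": 1},{"xyz": [-1,-1,10],"rot": [0,0,0],"hand": 1},{"xyz": [-1,-1,10],"rot": [0,0,0],"hand": 1},{"xyz": [-1,-1,10],"rot": [0,0,0],"hand": 1},{"xyz": [-1,-1,10],"rot": [0,0,0],"hand": 1},{"xyz": [-1,-1,10],"rot": [0,0,0],"hand": 1},{"xyz": [-1,-1,10],"rot": [0,0,0],"hand": 1},{"xyz": [-1,-1,10],"rot": [0,0,0],"hand": 1}], "force": 30}}

```text
t: 8.03
tcp_pos: [0.611, -0.072, 0.0104]
tool_rot: [0.053, 0.999, 0.0, 0.0]
force: [0.7, -0.5, 2.0]
grip_width: 0.0139
```

Run:
```python
from h import *
delta([.521,-.333,.10],83.6)
```

```text
xyz [  61.7 -269.1  -89.7] rot [0.01 0.02 0.29]
```

Request:
{"method": "carry_out", "body": {"deltas": [{"xyz": [0,0,-25],"rot": [0,0,0],"hand": 1},{"xyz": [0,0,-60],"rot": [0,0,0],"hand": 1},{"xyz": [6,-26,-90],"rot": [0,0,0],"hand": 1},{"xyz": [14,-62,-90],"rot": [0,0,0],"hand": 1},{"xyz": [23,-99,-90],"rot": [0,0,0],"hand": 1},{"xyz": [31,-136,-90],"rot": [0,0,0],"hand": 1},{"xyz": [40,-173,-90],"rot": [0,0,0],"hand": 1},{"xyz": [48,-210,-90],"rot": [0,0,0],"hand": 1},{"xyz": [56,-245,-90],"rot": [0,0,0],"hand": 1},{"xyz": [61,-266,-90],"rot": [0,0,0],"hand": 1},{"xyz": [62,-269,-90],"rot": [0,0,0],"hand": 1},{"xyz": [62,-269,-90],"rot": [0,0,0],"hand": 1}]}}

```text
t: 9.03
tcp_pos: [0.5192, -0.3349, 0.1002]
tool_rot: [0.055, 0.998, -0.0, -0.0]
force: [-0.0, 0.3, 0.2]
grip_width: 0.0137
```

Run:
```python
from h import *
s=read_state();print(s["tcp_pos"],s["force"],s["grip_width"])
im,d=grab_frame("wrist");cv2.imwrite("pics/w6.png",im)
delta([.521,-.333,.021],83.6)
```

```text
[ 0.51924093 -0.3348593   0.10023575] [-0.0338485   0.34552901  0.15492481] 0.013700426576029203
xyz [-0.7 -0.  79. ] rot [ 0.02 -0.01  0.22]
```

View pics/w6.png

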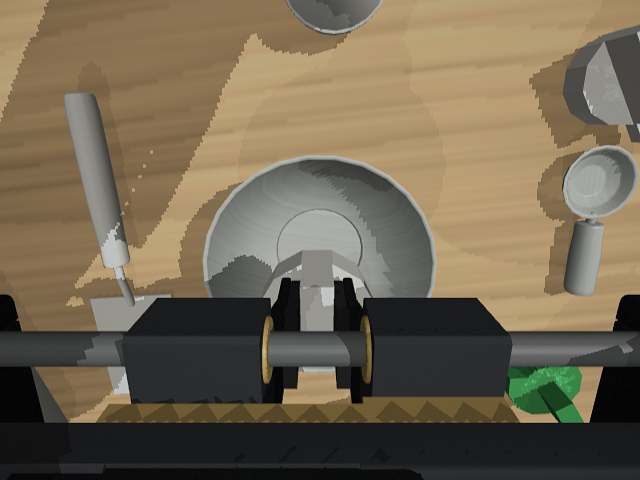

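The broken knob is held at (320,275) over the bowl. I lower it and release.

Request:
{"method": "carry_out", "body": {"deltas": [{"xyz": [0,0,30],"rot": [0,0,0],"hand": 1},{"xyz": [0,0,55],"rot": [0,0,0],"hand": 1},{"xyz": [0,0,70],"rot": [0,0,0],"hand": 1},{"xyz": [0,0,76],"rot": [0,0,0],"hand": 1},{"xyz": [0,0,78],"rot": [0,0,0],"hand": 1},{"xyz": [0,0,78],"rot": [0,0,0],"hand": 0.65},{"xyz": [0,0,78],"rot": [0,0,0],"hand": 0.65},{"xyz": [0,0,78],"rot": [0,0,0],"hand": 0.65},{"xyz": [0,0,78],"rot": [0,0,0],"hand": 0.65},{"xyz": [0,0,60],"rot": [0,0,0],"hand": 0.65},{"xyz": [0,0,25],"rot": [0,0,0],"hand": 0.65},{"xyz": [0,0,0],"rot": [0,0,0],"hand": 0.4}]}}

```text
t: 10.08
tcp_pos: [0.5205, -0.3334, 0.1024]
tool_rot: [0.054, 0.999, -0.0, 0.0]
force: [1.1, 0.2, 0.6]
grip_width: 0.0322
```

Run:
```python
from h import *
s=read_state();print(s["tcp_pos"],s["force"],s["grip_width"])
c=camera_params("wrist");im,d=grab_frame("wrist");cv2.imwrite("pics/w7.png",im)
delta([.4798,.016,.14],108)
```

```text
[ 0.52054863 -0.33336609  0.10236996] [1.12568766 0.16988453 0.61161447] 0.032236390918620746
xyz [ 80.1 344.5 -34.1] rot [ -0.22   0.35 -24.17]
```

View pics/w7.png

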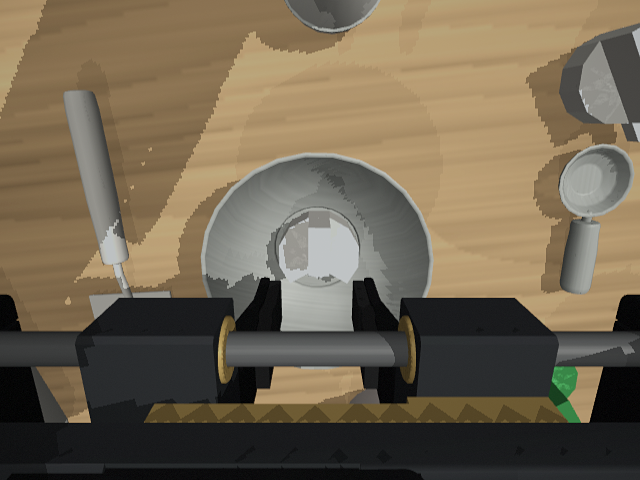

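Broken knob lies in the bowl at (320,245), let go. Next I go to look over the shaft, then over the near whole knob.

Run:
```python
from h import *
delta([.495,.262,.19],102)
```

```text
xyz [ 91.1 590.6 -84.8] rot [ -0.2    0.36 -18.17]
```

Request:
{"method": "carry_out", "body": {"deltas": [{"xyz": [4,30,-30],"rot": [0,0,0],"hand": 0.4},{"xyz": [10,68,-60],"rot": [0,0,-3],"hand": 0.4},{"xyz": [17,107,-80],"rot": [0,0,-6],"hand": 0.4},{"xyz": [23,147,-85],"rot": [0,0,-9],"hand": 0.4},{"xyz": [29,187,-85],"rot": [0,0,-12],"hand": 0.4},{"xyz": [35,227,-85],"rot": [0,0,-15],"hand": 0.4},{"xyz": [41,267,-85],"rot": [0,0,-18],"hand": 0.4},{"xyz": [47,307,-85],"rot": [0,0,-18],"hand": 0.4},{"xyz": [54,347,-85],"rot": [0,0,-18],"hand": 0.4},{"xyz": [60,387,-85],"rot": [0,0,-18],"hand": 0.4},{"xyz": [66,427,-85],"rot": [0,0,-18],"hand": 0.4},{"xyz": [72,467,-85],"rot": [0,0,-18],"hand": 0.4}]}}

```text
t: 11.13
tcp_pos: [0.4984, 0.1413, 0.1859]
tool_rot: [-0.103, 0.995, 0.001, 0.001]
force: [1.8, -0.4, 0.6]
grip_width: 0.0521
```

Run:
```python
from h import *
delta([.495,.262,.19],102)
```

```text
xyz [-21.6 118.9  -3.9] rot [ 0.08  0.08 -0.12]
```

Request:
{"method": "carry_out", "body": {"deltas": [{"xyz": [-7,35,-2],"rot": [0,0,0],"hand": 0.4},{"xyz": [-15,75,-4],"rot": [0,0,0],"hand": 0.4},{"xyz": [-21,110,-4],"rot": [0,0,0],"hand": 0.4},{"xyz": [-22,119,-4],"rot": [0,0,0],"hand": 0.4},{"xyz": [-22,119,-4],"rot": [0,0,0],"hand": 0.4},{"xyz": [-22,119,-4],"rot": [0,0,0],"hand": 0.4}]}}

```text
t: 11.63
tcp_pos: [0.4958, 0.2597, 0.1892]
tool_rot: [-0.104, 0.995, -0.0, 0.0]
force: [0.9, -0.7, -0.0]
grip_width: 0.0524
```

Run:
```python
from h import *
s=read_state();print(s["tcp_pos"],s["tool_rot"])
c=camera_params("wrist");im,d=grab_frame("wrist");cv2.imwrite("pics/w8.png",im);np.savez("w8.npz",im=im,d=d,K=c["intrinsics"],E=c["extrinsics"])
for m in mark_of("spindle_tip","wrist"): print(m,p2plane(c,m["location"],.09))
X=cloud(c,d);r=np.hypot(X[...,0]-.519,X[...,1]-.26)
t=X[(r<.02)&(X[...,2]>.083)&(X[...,2]<.1)];print("tip",len(t),t.mean(0),cv2.minAreaRect(t[:,:2].astype(np.float32)*1000),cv2.minEnclosingCircle(t[:,:2].astype(np.float32)*1000))
print("deck",np.median(X[(r<.05)&(r>.04)][:,2]))
col=X[(r<.05)&(X[...,2]>.0665)&(X[...,2]<.08)]
np.save("col.npy",col)
lug=col[np.hypot(col[:,0]-.519,col[:,1]-.26)>.02];print("lug",len(lug),lug.mean(0),cv2.minAreaRect(lug[:,:2].astype(np.float32)*1000))
u=w2p("wrist",[.519,.26,.08],c).astype(int);a=im[max(0,u[1]-90):u[1]+90,u[0]-120:u[0]+120];print(u)
cv2.imwrite("pics/w8c.png",cv2.resize(a,(800,600),interpolation=cv2.INTER_CUBIC))
```

```text
[0.49583398 0.25974752 0.189187  ] [-1.03788678e-01  9.94599322e-01 -3.01194112e-04  9.13831527e-05]
{'location': [313.8, 258.3], 'p': 0.57} [0.51793743 0.26061565 0.09      ]
tip 227 [0.51681565 0.25887334 0.08748743] ((517.2184448242188, 258.8033142089844), (11.007417678833008, 13.745875358581543), 19.267972946166992) ((518.2824096679688, 259.2535705566406), 7.133180141448975)
deck 0.293447247956038
lug 211 [0.54616829 0.26613835 0.06858046] ((546.1558227539062, 266.0758972167969), (16.138900756835938, 9.26458740234375), 12.057751655578613)
[312 254]
```

View pics/w8c.png

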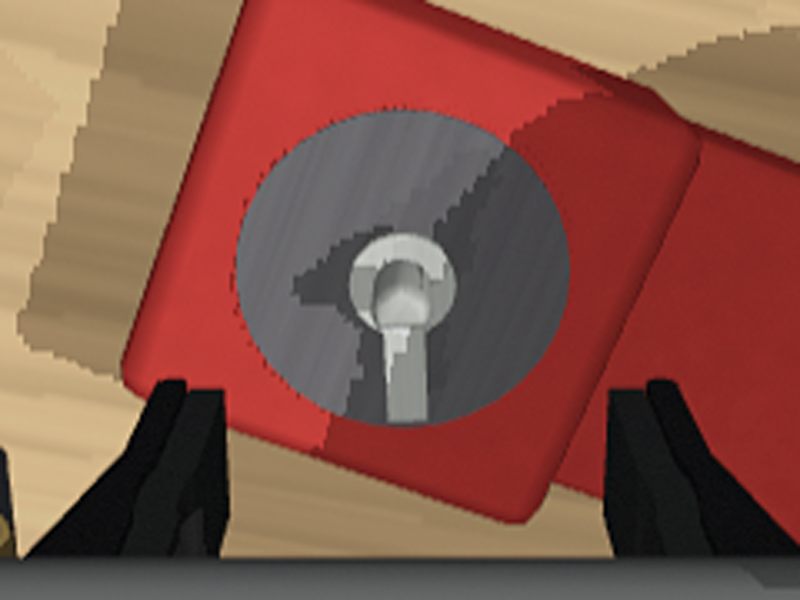

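Shaft at (313,254) in the wrist frame: tip ≈ (0.518, 0.260), lug at about 12.5°, pointing away from the robot. Next is the near whole knob.

Run:
```python
from h import *
delta([.46,.016,.16],108)
```

```text
xyz [  84.9 -229.8   29.4] rot [-0.01  0.02 -6.25]
```

Request:
{"method": "carry_out", "body": {"deltas": [{"xyz": [10,-30,0],"rot": [0,0,0],"hand": 0.4},{"xyz": [24,-68,5],"rot": [0,0,-1],"hand": 0.4},{"xyz": [38,-106,10],"rot": [0,0,-2],"hand": 0.4},{"xyz": [52,-144,15],"rot": [0,0,-4],"hand": 0.4},{"xyz": [66,-182,20],"rot": [0,0,-5],"hand": 0.4},{"xyz": [79,-216,27],"rot": [0,0,-6],"hand": 0.4},{"xyz": [85,-230,29],"rot": [0,0,-6],"hand": 0.4},{"xyz": [85,-230,29],"rot": [0,0,-6],"hand": 0.4},{"xyz": [85,-230,29],"rot": [0,0,-6],"hand": 0.4}]}}

```text
t: 12.48
tcp_pos: [0.4598, 0.0164, 0.1604]
tool_rot: [-0.154, 0.988, 0.001, 0.0]
force: [0.1, 0.1, 0.4]
grip_width: 0.0519
```

Run:
```python
from h import *
s=read_state();print(s["tcp_pos"],s["tool_rot"])
c=camera_params("wrist");im,d=grab_frame("wrist");cv2.imwrite("pics/w9.png",im);np.savez("w9.npz",im=im,d=d,K=c["intrinsics"],E=c["extrinsics"])
for m in mark_of("knob_a","wrist"): print(m,p2plane(c,m["location"],0))
X=cloud(c,d);r=np.hypot(X[...,0]-.48,X[...,1]-.016)
t=X[(r<.04)&(X[...,2]>.038)&(X[...,2]<.05)];print(len(t),t.mean(0),cv2.minAreaRect(t[:,:2].astype(np.float32)*1000))
delta([.48,.016,.07],108)
```

```text
[0.4597845  0.01643222 0.16043075] [-1.53639950e-01  9.88126510e-01  7.99763292e-04  3.56455871e-04]
{'location': [158.0, 135.8], 'p': 0.9} [ 4.38212374e-01 -1.32387350e-01  2.77555756e-17]
{'location': [379.2, 320.0], 'p': 0.71} [5.45287565e-01 1.06724856e-01 2.77555756e-17]
{'location': [309.6, 229.0], 'p': 0.58} [0.47755434 0.01418077 0.        ]
1178 [0.47734299 0.01418552 0.044444  ] ((478.7960205078125, 14.442605972290039), (56.496402740478516, 13.466615676879883), 17.710277557373047)
xyz [-18.1  -8.3  90.5] rot [ 0.02  0.04 -0.1 ]
```

View pics/w9.png

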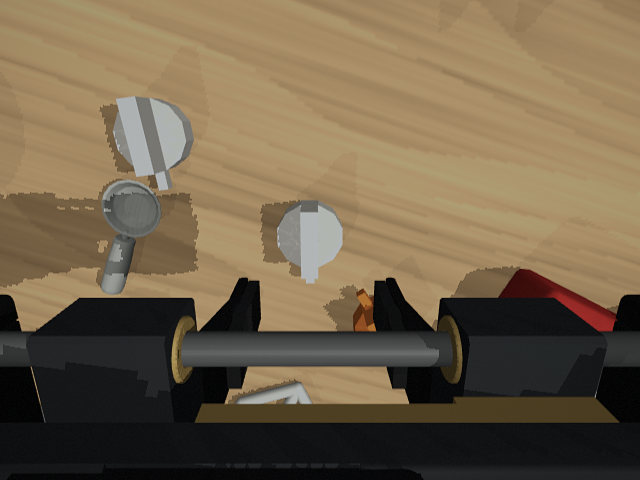

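Whole knob at (309,235): full bar, pointer away from the robot. The other whole knob is at (152,137) and the orange look-alike at (362,308). I grip the near one.

Request:
{"method": "carry_out", "body": {"deltas": [{"xyz": [-9,-5,30],"rot": [0,0,0],"hand": 0.4},{"xyz": [-18,-8,65],"rot": [0,0,0],"hand": 0.4},{"xyz": [-18,-8,100],"rot": [0,0,0],"hand": 0.4},{"xyz": [-18,-8,125],"rot": [0,0,0],"hand": 0.4},{"xyz": [-18,-8,135],"rot": [0,0,0],"hand": 0.4},{"xyz": [-18,-8,140],"rot": [0,0,0],"hand": 0.4},{"xyz": [-18,-8,140],"rot": [0,0,0],"hand": 0.4},{"xyz": [-18,-8,140],"rot": [0,0,0],"hand": 0.4}], "force": 40}}

```text
t: 13.25
tcp_pos: [0.4805, 0.0159, 0.0213]
tool_rot: [-0.156, 0.988, 0.0, 0.001]
force: [0.1, -0.0, 1.4]
grip_width: 0.0519
```

Run:
```python
from h import *
s=read_state();print(s["tcp_pos"],s["tool_rot"])
delta([.479,.0155,.0095],107.8)
```

```text
[0.48051224 0.01592629 0.02130884] [-1.55749369e-01  9.87796346e-01  5.89132820e-05  7.13359934e-04]
xyz [ 1.6  0.1 11.8] rot [-0.01  0.08  0.12]
```

Request:
{"method": "carry_out", "body": {"deltas": [{"xyz": [1,0,5],"rot": [0,0,0],"hand": 0.5},{"xyz": [1,0,10],"rot": [0,0,0],"hand": 0.6},{"xyz": [1,0,11],"rot": [0,0,0],"hand": 0.7},{"xyz": [1,0,11],"rot": [0,0,0],"hand": 0.7},{"xyz": [1,0,11],"rot": [0,0,0],"hand": 1},{"xyz": [1,0,11],"rot": [0,0,0],"hand": 1},{"xyz": [1,0,11],"rot": [0,0,0],"hand": 1},{"xyz": [1,0,11],"rot": [0,0,0],"hand": 1},{"xyz": [1,0,11],"rot": [0,0,0],"hand": 1},{"xyz": [1,0,11],"rot": [0,0,0],"hand": 1}]}}

```text
t: 14.08
tcp_pos: [0.4787, 0.0152, 0.0093]
tool_rot: [-0.155, 0.988, 0.0, 0.0]
force: [-1.0, 1.1, 2.8]
grip_width: 0.0137
```

Run:
```python
from h import *
s=read_state();print(s["tcp_pos"],s["tool_rot"],s["grip_width"],s["force"])
c=camera_params("wrist");im,d=grab_frame("wrist");cv2.imwrite("pics/w10.png",im)
r=R.from_quat(s["tool_rot"]).as_matrix();X=cloud(c,d)
T=(X-s["tcp_pos"])@r
np.savez("w10.npz",im=im,d=d,T=T)
m=(X[...,2]>.038)&(X[...,2]<.052)&(np.hypot(T[...,0],T[...,1])<.06)
t=T[m];print("bar front x in tool",t[:,0].max(),t[:,0].min(),"y",t[:,1].min(),t[:,1].max(),"z",np.median(t[:,2]))
```

```text
[0.47866871 0.01518858 0.00932653] [-1.55448425e-01  9.87844004e-01  5.79425334e-05  8.86941245e-05] 0.013679166021161752 [-1.00835081  1.10378435  2.78030294]
bar front x in tool 0.028649449435677314 -0.028611246301064968 y -0.018288643172648975 0.014969045559352813 z -0.03514734390900635
```

View pics/w10.png

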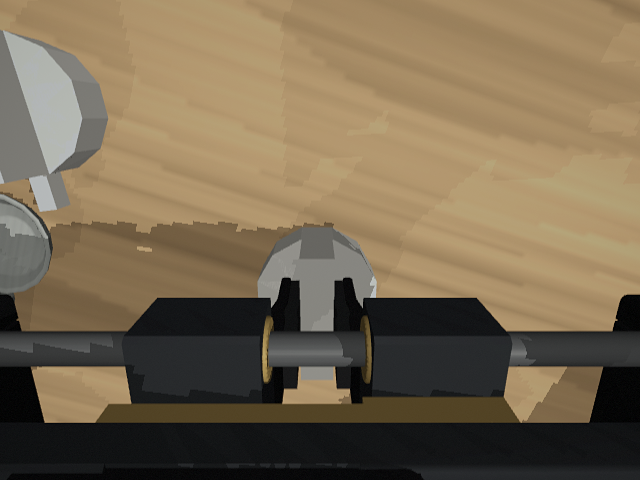

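Gripped at 13.7 mm, with the bar centred on the TCP. I lift and carry it over the shaft.

Run:
```python
from h import *
delta([.5183,.2602,.13],102.5)
```

```text
xyz [-113.   221.  -120.6] rot [0.   0.01 5.39]
```

Request:
{"method": "carry_out", "body": {"deltas": [{"xyz": [0,0,-20],"rot": [0,0,0],"hand": 1},{"xyz": [0,0,-50],"rot": [0,0,0],"hand": 1},{"xyz": [0,0,-85],"rot": [0,0,0],"hand": 1},{"xyz": [-8,16,-115],"rot": [0,0,1],"hand": 1},{"xyz": [-25,49,-120],"rot": [0,0,2],"hand": 1},{"xyz": [-42,83,-120],"rot": [0,0,3],"hand": 1},{"xyz": [-59,116,-120],"rot": [0,0,4],"hand": 1},{"xyz": [-76,149,-120],"rot": [0,0,5],"hand": 1},{"xyz": [-93,182,-120],"rot": [0,0,5.4],"hand": 1},{"xyz": [-108,211,-120],"rot": [0,0,5.4],"hand": 1},{"xyz": [-113,221,-120],"rot": [0,0,5.4],"hand": 1},{"xyz": [-113,221,-120],"rot": [0,0,5.4],"hand": 1}], "force": 50}}

```text
t: 15.13
tcp_pos: [0.5175, 0.264, 0.1283]
tool_rot: [-0.111, 0.994, -0.0, -0.0]
force: [-0.2, -1.0, -0.3]
grip_width: 0.0137
```

```bash
cat > look.py <<'E'
from h import *
import sys
n=sys.argv[1]
s=read_state();print(s["tcp_pos"],s["tool_rot"],s["grip_width"],s["force"])
c=camera_params("wrist");im,d=grab_frame("wrist");cv2.imwrite(f"pics/w{n}.png",im)
r=R.from_quat(s["tool_rot"]).as_matrix();X=cloud(c,d);T=(X-s["tcp_pos"])@r*1000
np.savez(f"w{n}.npz",im=im,d=d,T=T,X=X)
im,d=grab_frame("scene");u=w2p("scene",[.518,.26,.1]).astype(int)
a=im[u[1]-60:u[1]+60,u[0]-80:u[0]+80];cv2.imwrite(f"pics/s{n}.png",cv2.resize(a,(800,600),interpolation=cv2.INTER_CUBIC))
E
python3 look.py 11;python3 -c "
from h import *
delta([.5183,.2602,.114],102.5)"
```

```text
[0.51748378 0.26398693 0.12829373] [-1.11350070e-01  9.93781164e-01 -2.78255937e-04 -2.87042257e-04] 0.013681966933317632 [-0.1503829  -1.04684545 -0.3132443 ]
xyz [-0.5  0.8 14.7] rot [-0.08 -0.05 -0.01]
```

View pics/w11.png

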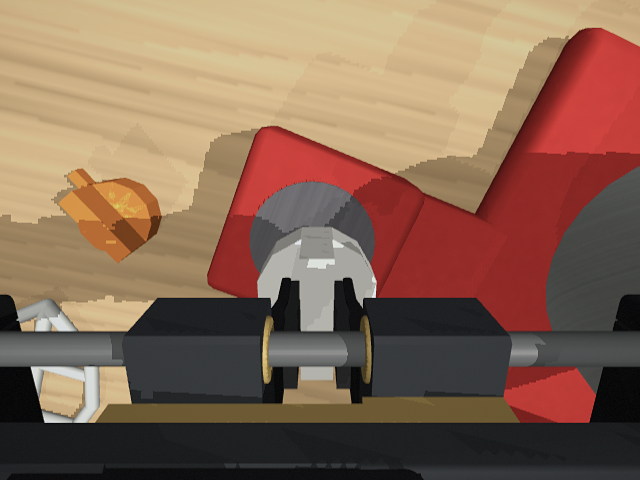

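View pics/s11.png

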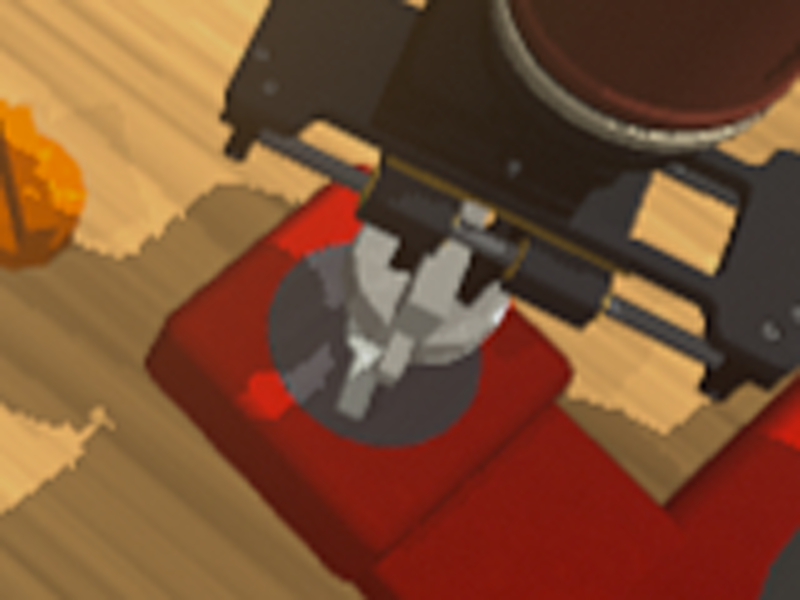

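Request:
{"method": "carry_out", "body": {"deltas": [{"xyz": [0,1,8],"rot": [0,0,0],"hand": 1},{"xyz": [0,1,15],"rot": [0,0,0],"hand": 1},{"xyz": [0,1,20],"rot": [0,0,0],"hand": 1},{"xyz": [0,1,24],"rot": [0,0,0],"hand": 1},{"xyz": [0,1,24],"rot": [0,0,0],"hand": 1},{"xyz": [0,1,24],"rot": [0,0,0],"hand": 1}]}}

```text
t: 15.73
tcp_pos: [0.5179, 0.2607, 0.1049]
tool_rot: [-0.109, 0.994, -0.0, -0.0]
force: [-0.2, 0.1, -0.0]
grip_width: 0.0135
```

```bash
python3 look.py 12;python3 -c "
from h import *
delta([.5183,.2602,.0813],102.5)
X=np.load('w12.npz')['T']
im=np.load('w12.npz')['im']
"
```

```text
[0.51788249 0.26074263 0.10491915] [-1.08523305e-01  9.94093866e-01 -1.54572834e-04 -2.30226295e-04] 0.013507839812751284 [-0.20717883  0.0653612  -0.04097231]
xyz [ 0.1 -0.9 24.1] rot [ 0.    0.02 -0.02]
```

View pics/s12.png

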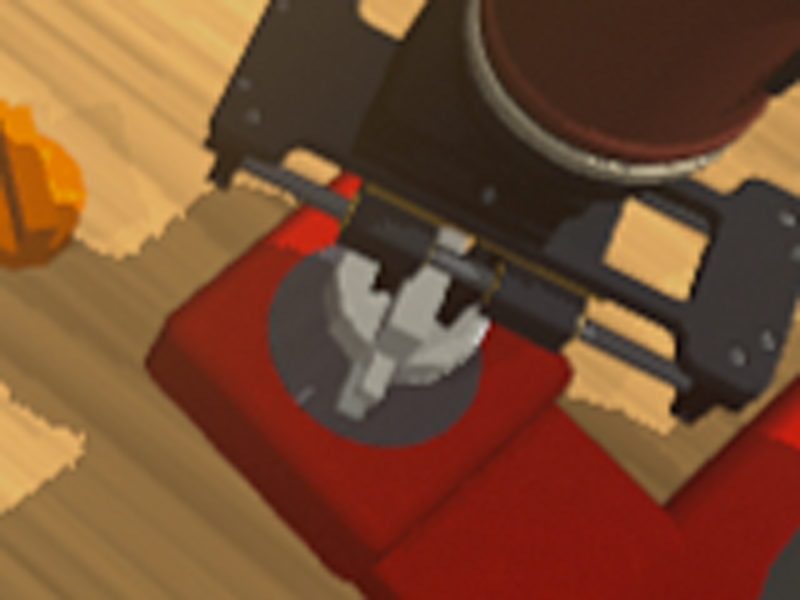

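Request:
{"method": "carry_out", "body": {"deltas": [{"xyz": [0,-0.5,3],"rot": [0,0,0],"hand": 1},{"xyz": [0,-0.5,6],"rot": [0,0,0],"hand": 1},{"xyz": [0,-0.5,8],"rot": [0,0,0],"hand": 1},{"xyz": [0,-0.5,10],"rot": [0,0,0],"hand": 1},{"xyz": [0,-0.5,12],"rot": [0,0,0],"hand": 1},{"xyz": [0,-0.5,12],"rot": [0,0,0],"hand": 1}]}}

```text
t: 16.33
tcp_pos: [0.5179, 0.2606, 0.0927]
tool_rot: [-0.109, 0.994, -0.0, -0.0]
force: [0.6, 0.0, -0.9]
grip_width: 0.0134
```

```bash
python3 look.py 13
```

```text
[0.51787033 0.26060622 0.09266922] [-1.08827675e-01  9.94060577e-01 -1.96864572e-04 -2.60656557e-04] 0.013414626854469758 [ 0.58021259  0.0452374  -0.87464235]
```

View pics/s13.png

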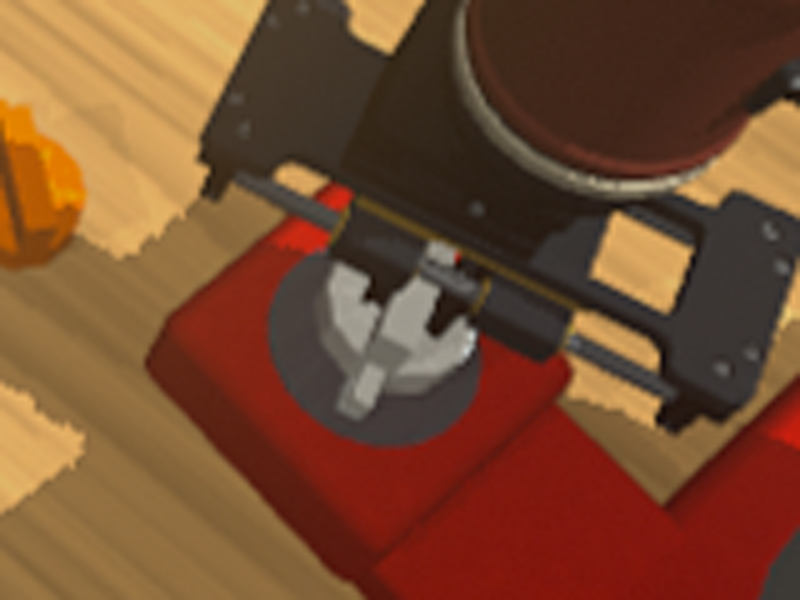

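Request:
{"method": "carry_out", "body": {"deltas": [{"xyz": [0,0,2],"rot": [0,0,0],"hand": 1},{"xyz": [0,0,4],"rot": [0,0,0],"hand": 1},{"xyz": [0,0,6],"rot": [0,0,0],"hand": 1},{"xyz": [0,0,8],"rot": [0,0,0],"hand": 1},{"xyz": [0,0,9],"rot": [0,0,0],"hand": 1},{"xyz": [0,0,9],"rot": [0,0,0],"hand": 1}]}}

```text
t: 16.93
tcp_pos: [0.5179, 0.2606, 0.0838]
tool_rot: [-0.109, 0.994, -0.0, -0.0]
force: [-0.1, -0.3, -0.6]
grip_width: 0.0134
```

```bash
python3 -c "
from h import *
s=read_state();print(s['force'],s['wrist_torque'],s['tcp_pos'])"
```

```text
[-0.12931928 -0.31563074 -0.56918664] [ 0.0526428  -0.00380382  0.01295233] [0.51792403 0.26059389 0.08381591]
```

Sliding on freely, with no contact force yet. I continue to home and press.

Request:
{"method": "carry_out", "body": {"deltas": [{"xyz": [0,0,1],"rot": [0,0,0],"hand": 1},{"xyz": [0,0,2],"rot": [0,0,0],"hand": 1},{"xyz": [0,0,3],"rot": [0,0,0],"hand": 1},{"xyz": [0,0,4],"rot": [0,0,0],"hand": 1},{"xyz": [0,0,5],"rot": [0,0,0],"hand": 1},{"xyz": [0,0,5],"rot": [0,0,0],"hand": 1}]}}

```text
t: 17.43
tcp_pos: [0.5182, 0.2607, 0.0793]
tool_rot: [-0.109, 0.994, 0.0, 0.0]
force: [-0.9, -0.1, 2.8]
grip_width: 0.0138
```

```bash
python3 look.py 14
```

```text
[0.51822764 0.26071929 0.07925088] [-1.08765954e-01  9.94067379e-01  5.60430506e-05  1.03481337e-04] 0.013780003119152413 [-0.92283935 -0.08019048  2.76450582]
```

Request:
{"method": "carry_out", "body": {"deltas": [{"xyz": [0,0,1],"rot": [0,0,0],"hand": 1},{"xyz": [0,0,2],"rot": [0,0,0],"hand": 1},{"xyz": [0,0,3],"rot": [0,0,0],"hand": 1},{"xyz": [0,0,4],"rot": [0,0,0],"hand": 1},{"xyz": [0,0,4],"rot": [0,0,0],"hand": 1},{"xyz": [0,0,4],"rot": [0,0,0],"hand": 1}]}}

```text
t: 18.03
tcp_pos: [0.5183, 0.2608, 0.0754]
tool_rot: [-0.109, 0.994, 0.0, 0.0]
force: [-2.1, -1.4, 6.6]
grip_width: 0.0137
```

```bash
python3 look.py 15
```

```text
[0.51827124 0.26076446 0.07544497] [-1.08769801e-01  9.94066946e-01  1.29206633e-04  1.40315518e-04] 0.013693336829802854 [-2.11729503 -1.3585522   6.57700641]
```

Request:
{"method": "carry_out", "body": {"deltas": [{"xyz": [0,0,1],"rot": [0,0,0],"hand": 1},{"xyz": [0,0,2],"rot": [0,0,0],"hand": 1},{"xyz": [0,0,2.5],"rot": [0,0,0],"hand": 1},{"xyz": [0,0,2.5],"rot": [0,0,0],"hand": 1},{"xyz": [0,0,2.5],"rot": [0,0,0],"hand": 1}]}}

```text
t: 18.55
tcp_pos: [0.5187, 0.261, 0.0748]
tool_rot: [-0.109, 0.994, 0.001, 0.0]
force: [-9.2, -4.7, 25.5]
grip_width: 0.0131
```

```bash
python3 look.py 16
```

```text
[0.51871752 0.26095533 0.07477939] [-1.08642826e-01  9.94080457e-01  7.94928827e-04  3.87861688e-04] 0.013128414648142461 [-9.19364639 -4.72636503 25.49626963]
```

Request:
{"method": "carry_out", "body": {"deltas": [{"xyz": [0,0,-1],"rot": [0,0,0],"hand": 1},{"xyz": [0,0,-1],"rot": [0,0,0],"hand": 1},{"xyz": [0,0,-1],"rot": [0,0,0],"hand": 1},{"xyz": [0,0,-1],"rot": [0,0,0],"hand": 1}]}}

```text
t: 18.98
tcp_pos: [0.5185, 0.2609, 0.075]
tool_rot: [-0.109, 0.994, 0.001, 0.0]
force: [-5.1, -1.9, 15.8]
grip_width: 0.0135
```

```bash
python3 look.py 17
python3 - <<'E'
from h import *
im,d=grab_frame("top");c=camera_params("top");cv2.imwrite("pics/top17.png",im)
X=np.load("w17.npz")["X"];b=X[(np.hypot(X[...,0]-.518,X[...,1]-.26)<.045)]
t=b[(b[:,2]>.095)&(b[:,2]<.115)&(b[:,0]<.505)];print("bar top z",np.median(t[:,2]),len(t))
E
```

```text
[0.51853402 0.26086482 0.07499655] [-1.08696723e-01  9.94074775e-01  5.15695566e-04  3.11742926e-04] 0.013467892357204803 [-5.11761162 -1.90053434 15.75140701]
bar top z 0.10990745165555921 1762
```

View pics/s17.png

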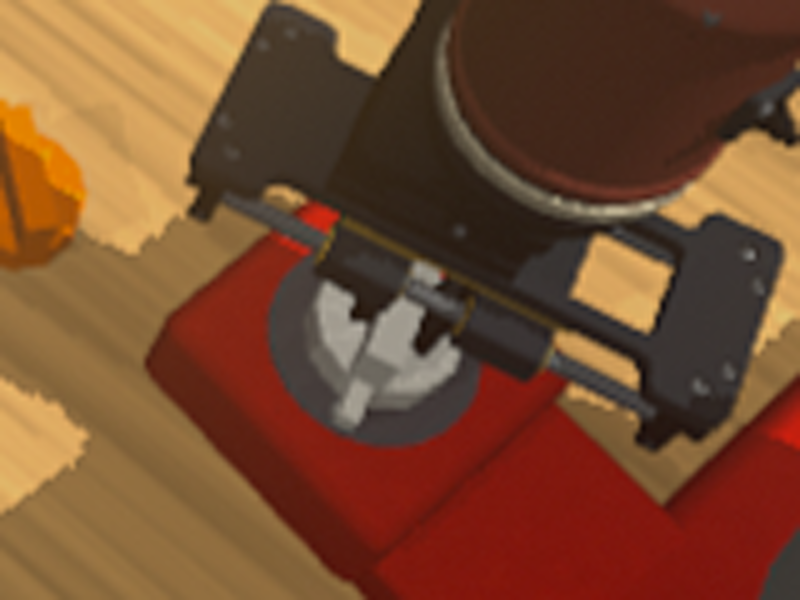

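View pics/top17.png

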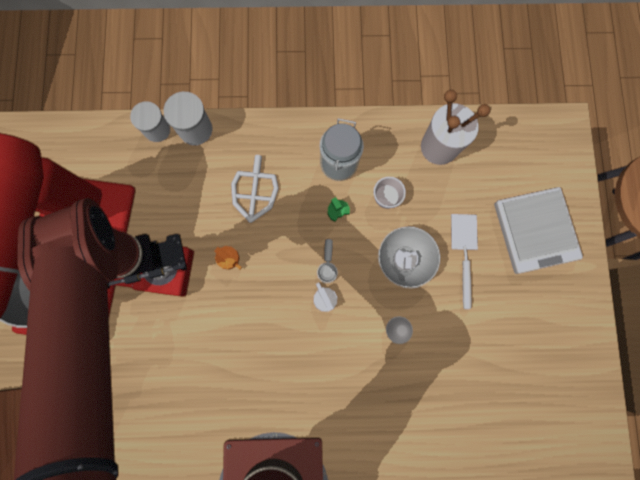

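View pics/w17.png

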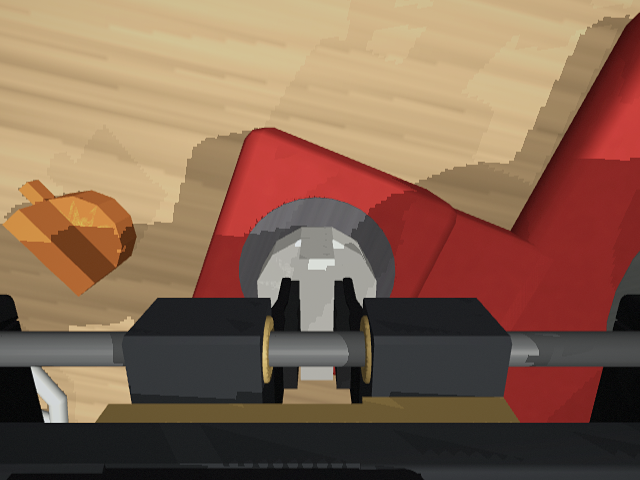

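Bar top at about 111.7 mm after the depth bias puts the underside at about 66 mm. That equals the 18 mm home depth plus the 6 mm of plunger travel. In the top view the broken knob lies in the bowl (405,260) and the other knob is unmoved (325,299). I hand in the job.

```bash
python3 -c "
from h import *
s=read_state();print(s['t'],s['force'],s['grip_width']);print(close_job())"
```

```text
19.1333 [-5.46177154 -3.20729669 16.5831032 ] 0.013476417064553709
the job is handed in; nothing more can be done
None
```

The job was handed in at 19.1 s, with the arm still holding a whole knob pressed onto the shaft. No verdict is reported, so the checks below are mine.

**What I did:** I put the broken knob in the steel bowl and let go of it. Then I took the whole knob nearer the mixer, turned its pointer to the lug (about 12.5°), slid it onto the D-shaft and pressed until the plunger met its stop.

**Last checks:**
- **Knob height:** its underside is about 24 mm below the unpressed tip, which matches 18 mm home plus about 6 mm of plunger travel.
- **Push and grip:** about 16 N upward on the tool, with the jaws at 13.5 mm on the 14 mm bar. A sideways force of about 5–6 N remains.
- **Top view:** the broken knob lies in the bowl. The other whole knob, the bystanders and the look-alikes look unmoved. I judged that by eye and did not measure it.

**What failed or disagreed:** My first two grasps of the broken knob closed in the air above it. The reported TCP height reads about 35–39 mm lower than the wrist camera shows the fingertips to be. I used the camera value from then on, and no object moved in those two tries. The cameras differed by about 1 mm on the shaft position, and the knob still slid on without contact force.

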